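Set the load bank's gated lever to the green range

TASK

On the cream-topped load bank, push the range lever by its orange knob out of the OFF slot, along the gate's cross slot and fully home into the slot with the green tag, then leave it there. Only push the knob, without squeezing it or forcing it hard against the gate, and do not run it home into the slot of any other tag on the way. Leave all the other things on the bench where they are.

Things in the scene. Friction and masses are not known exactly. Their poses are not given: they have to be found in the camera images.
- console: Load bank, a fixed box 190 (x) x 220 (y) x 100 mm high: grey sides, cream top panel with a metal-edged lever gate in its middle. Origin: centre of its underside; z up, x away from the robot and y to the left at zero yaw (it is turned by up to 0.5 rad).
- gate (a point): Centre of the gate on the panel, axes as the load bank's. One cross slot runs along y at x = 0; off it go OFF, from its middle towards -x only, and at each of its ends one slot towards +x and one towards -x. Slots are 14 mm wide, the lever stem 10 mm, so it cannot cut corners. Pushed out of OFF towards +x, the lever stops at the cross slot's far wall.
- off_home (a point): Point on the panel right below the knob's centre when the lever is home in OFF; a white bar lies on the panel beyond it. The lever starts in OFF, home or up to 18 mm short of home at the knob.
- pivot (a point): Pivot of the lever, 21 mm above the bench. In load bank axes, the knob's centre, 175 mm from here, is at x = 0 to 5 mm in the cross slot against its far wall, y = about +-48 mm at the ends of the cross slot, and x = +-41, y = +-45 mm (each within 4 mm) home in the four tag slots, some 185 mm above the bench.
- knob: Orange knob on top of the lever, 38 x 38 mm with four flat push faces 26 mm wide, 34 mm high, a white dot on top. Origin: its centre, 196 mm above the bench when upright, about 190 mm in OFF; z along the lever, x and y as the load bank's when upright. It stays where it is left; pushing it takes 1 to 3 N. It cannot be pulled up.
- tag_green: Green range tag, a fixed plate 32 x 32 x 3 mm on the load bank's panel, just outside the end of one of the four outer slots; the four colours are dealt anew each time. Origin: centre of its underside, on the panel, right below the place of the knob's centre when home in that slot; axes as the load bank's.
- tag_red: Red range tag, a fixed plate 32 x 32 x 3 mm on the load bank's panel, just outside the end of one of the four outer slots; the four colours are dealt anew each time. Origin: centre of its underside, on the panel, right below the place of the knob's centre when home in that slot; axes as the load bank's.
- tag_yellow: Yellow range tag, a fixed plate 32 x 32 x 3 mm on the load bank's panel, just outside the end of one of the four outer slots; the four colours are dealt anew each time. Origin: centre of its underside, on the panel, right below the place of the knob's centre when home in that slot; axes as the load bank's.
- tag_blue: Blue range tag, a fixed plate 32 x 32 x 3 mm on the load bank's panel, just outside the end of one of the four outer slots; the four colours are dealt anew each time. Origin: centre of its underside, on the panel, right below the place of the knob's centre when home in that slot; axes as the load bank's.
- multimeter: Teal multimeter lying flat, 150 x 75 x 42 mm. Bystander, loose: leave alone. Origin: centre of its underside.
- kit_board: Violet circuit board with small coloured lamps, 70 x 100 x 18 mm. Bystander, loose: leave alone. Origin: centre of its underside.
- breadboard: White breadboard, 165 x 55 x 14 mm. Bystander, loose: leave alone. Origin: centre of its underside.
- parts_jar: Small jar with blue cap, 44 mm across, 55 mm high. Bystander, loose: leave alone. Origin: centre of its underside.
- screwdriver: Red-handled screwdriver lying beyond the load bank, 170 mm long. Bystander, loose: leave alone.
- fuse_tin: Flat metal tin with a paper label, 50 x 70 x 22 mm. Bystander, loose: leave alone. Origin: centre of its underside.
- adapter: Brass and steel plug adapter, 20 mm across, 25 mm high, standing loose on the load bank's panel near its far edge. Bystander, loose: leave alone. Origin: centre of its underside.

How it is judged:
By the outcome, as a careful person would: the job done as asked, in the order asked, and still so for the second after the job is handed in, with the robot touching nothing.
It also fails if it takes over 51 s, if anything falls off the work surface, if the arm or the gripper's body presses on something with over 40 N, if the wrist force passes 120 N, or if a joint passes its speed limit or range.

ROBOT

A 6-joint arm with a two-finger parallel gripper is mounted at the origin on the work surface. World frame = base frame: x ahead of the robot, y to its left, z up, the work surface at z = 0. Lengths are in m, angles in rad, forces in N, time in s.
With the tool pointing down it reaches from about 0.425 to 0.95 m from the base axis. Payload 3.5 kg.
Tool frame: the origin (TCP) lies on the centre line of the jaws, within the pads' length; the fingertips stand tip_extent ahead of it and the grasp point (between the pads) lies 2 mm behind it (tip_extent is the distance from the TCP to the fingertips, in m); z points along the fingers, y is the direction in which the jaws open and shut (so a half turn about z gives the same grasp; the last joint's range is limited). The gripper opens to 85 mm and grips with 20 to 120 N. Pads are 22 mm wide; open, the fingers measure 114 mm over their backs; the gripper's body (76 mm by 85 mm) begins 54 mm behind the grasp point. The pads swing forward as they close: fully open they stand 13 mm farther back than shut.
Start: joints at [-1.431, 0.286, 1.577, -0, 1.279, -0.15], TCP at [0.193, -0.647, 0.222] pointing down, gripper open.
Joint ranges: [-2.77, 2.77], [-0.9, 2.22], [0.21, 2.48], [-1.53, 4.67], [0.24, 2.81], [-2.84, 2.84]. Speed limits (rad/s): [2.79, 2.79, 3.14, 3.14, 3.14, 3.14].

INTERFACE

Orientations are given as a unit quaternion [x, y, z, w].
In Python, from plant import * gives the robot as it stands.
- The arm moves only by the shell command python3 -m crank 'ROWS' [FORCE]. ROWS is JSON, a list of rows, each a list of 7 numbers: the gripper's target within -1 to 1 (shut at 1, half-way at 0, fully open at -1), then the shift along the tool's x, y, z in cm, then the turn, a rotation vector about the tool's x, y, z in degrees. In form: [[fingers, tx, ty, tz, wx, wy, wz], ...]. A call has 1 to 5 rows; each row shifts and turns the commanded pose from where the row before left it, along the tool's axes as they then stand; what a row does not reach is not made up. A row lasts 1/10 s, in which the tool goes at most 50 mm and 8.59 degrees, less where a joint would pass 70% of its speed; a pose out of reach is approached as far as the arm can. A call is refused whole if a number of a shift passes 5 or a number of a turn 8.59, either way. A call with a gripper value outside its range is refused whole. The fingers move at their own pace and stop on an object; FORCE is the grip in N (left out, the last holds). Time passes only in rows, so rows that do not move let the fingers close. It gives the time, the measured TCP pose, the force and the opening at its end, in the units of the state.
- get_state(): the state, without advancing time (a new reading comes with each control period).
- read_camera(name): name is "scene" or "top"; returns a dict with "color" (480x640x3 uint8, red, green, blue), "vfov" (degrees; the focal length in pixels is half the picture's height over the tangent of half this angle, whatever the lens; pixels are square), "cx", "cy" (the principal point, pixels), "distortion" ([k1, k2, p1, p2, k3] as OpenCV has them; the pictures are not rectified), "cam_to_world" (4x4, takes a point from camera to world coordinates). Camera axes: x right, y up, looking along -z (the intrinsics and any distortion apply to the point x, -y, -z); pixel columns grow to the right and rows downward; lengths in m; the calibration is good to about 2 mm. A picture is of the moment at which its call begins. There is no depth.
- sign_off(): hands the job in, once; it reports no verdict.
Trained networks look in the newest picture that a camera, given by its name, has taken for a name from the list of things; names that differ only in an ending like _2 or _b are one class to them, and where a whole thing is asked for, a point or a joint stands for the part that bears it (a point fixed in the world has none). Each returns a list of dicts, best first, with "p" (0 to 1); they miss things now and then, are a little off and sometimes report something else, mostly with a low value. They report only what shows in the picture. A call takes as long as a camera call.
- trace(thing, camera): "pixels" (480x640 bool, what is visible of it) and "location" ([column, row] in pixels, amid what is visible of it).
- place_of(thing, camera): "location" ([column, row] in pixels: a listed point, or the origin of a listed thing).
The state is a dict: "time": time; "qpos": joint angles; "dq": joint speeds; "joint_efforts": joint torques, N m; "eef_pos": TCP position; "tcp_rot": TCP orientation; "contact_force": force on the tool from outside, world axes, zero at the start; "wrist_torque": the same for the moment, N m; "opening": opening from 0.0 (shut) to 1.0 (fully open).
Only numpy, scipy, OpenCV 4.12 (cv2) and the standard library are available. Lean on these libraries where they do the work, as an engineer would, in place of code of your own. Each camera call takes 0.05 s, during which the arm holds its last target.

## Working session

There is one attempt and no reset: what is moved stays moved. The work goes in short steps, Python scripts to look and compute and a shell command to move; the robot and the scene stay as the last step left them, time stands still between calls to the robot, and variables do not carry over. Pictures are saved under pics/ and viewed, and the job is handed in when it is done.

```bash
mkdir -p pics; ls
cat > h.py <<'E'
from plant import *
import numpy as np, cv2
def cam(n):
    r=read_camera(n); r['f']=240/np.tan(np.radians(r['vfov'])/2); return r
def K(r): return np.array([[r['f'],0,r['cx']],[0,r['f'],r['cy']],[0,0,1.]])
def ray(r,px):
    u=cv2.undistortPoints(np.array([[px]],float),K(r),np.array(r['distortion'],float))[0,0]
    T=np.array(r['cam_to_world']); d=T[:3,:3]@np.array([u[0],-u[1],-1]); return T[:3,3],d/np.linalg.norm(d)
def atz(r,px,z):
    o,d=ray(r,px); return o+d*(z-o[2])/d[2]
def tri(a,b):
    (o1,d1),(o2,d2)=a,b
    A=np.stack([d1,-d2],1); s=np.linalg.lstsq(A,o2-o1,rcond=None)[0]
    p,q=o1+s[0]*d1,o2+s[1]*d2
    return (p+q)/2,np.linalg.norm(p-q)
def proj(r,P):
    T=np.linalg.inv(np.array(r['cam_to_world'])); p=T[:3,:3]@np.array(P)+T[:3,3]
    return cv2.projectPoints(np.array([[p[0],-p[1],-p[2]]]),np.zeros(3),np.zeros(3),K(r),np.array(r['distortion'],float))[0][0,0]
E
python3 - <<'E'
from h import *
np.set_printoptions(precision=4,suppress=True)
R={}
for n in('scene','top'):
    R[n]=cam(n); cv2.imwrite(f'pics/{n}0.png',R[n]['color'][...,::-1])
    print(n,R[n]['f'],np.array(R[n]['cam_to_world'])[:3])
for t in 'console gate off_home pivot knob tag_green tag_red tag_yellow tag_blue adapter'.split():
    L={}
    for n in R:
        l=place_of(t,n); L[n]=l
        print(t,n,[(np.round(x['location'],1),round(x['p'],2)) for x in l[:2]])
    if L['scene'] and L['top']:
        print('   ',*tri(ray(R['scene'],L['scene'][0]['location']),ray(R['top'],L['top'][0]['location'])))
s=get_state();print(s)
E
```

```text
pics
scene 492.48619013379727 [[ 0.7036 -0.564   0.4323  1.054 ]
 [ 0.7104  0.5436 -0.447  -0.414 ]
 [ 0.0171  0.6216  0.7831  1.0531]]
top 522.6485777380324 [[-0.0012  0.9968 -0.0795  0.4558]
 [-0.9998  0.0005  0.021   0.1211]
 [ 0.0209  0.0795  0.9966  1.0849]]
console scene [(array([338., 258.]), 0.62), (array([340.5, 216.5]), 0.49)]
console top [(array([281.9, 226.2]), 0.77), (array([196. , 216.7]), 0.51)]
    [ 0.5689  0.1754 -0.0009] 0.009836642749719664
gate scene [(array([338.7, 234.6]), 0.71)]
gate top [(array([282.9, 224. ]), 0.75), (array([283.6, 226.7]), 0.63)]
    [0.5646 0.1706 0.0981] 0.0034670595750774897
off_home scene [(array([326.5, 230. ]), 0.8)]
off_home top [(array([281.5, 243. ]), 0.56)]
    [0.5273 0.1712 0.083 ] 0.010666701533335226
pivot scene [(array([365.7, 230.1]), 0.32)]
pivot top []
knob scene [(array([334.7, 203.8]), 0.6)]
knob top [(array([282.1, 241.9]), 0.67)]
    [0.5302 0.1741 0.1808] 0.014058552983007289
tag_green scene [(array([367.4, 235.3]), 0.69)]
tag_green top [(array([255.7, 202.9]), 0.53)]
    [0.6086 0.2257 0.0865] 0.002297006903953825
ta
[... 365 characters left out ...]
ue top [(array([301.4, 198.2]), 0.54)]
    [0.615  0.1369 0.0996] 4.0218394803891086e-06
adapter scene [(array([368.1, 244.7]), 0.55)]
adapter top [(array([268., 183.]), 0.63)]
    [0.6405 0.1972 0.1048] 0.007592958674336358
{'time': 1.1, 'qpos': array([-1.431 ,  0.2863,  1.5767,  0.    ,  1.2786, -0.15  ]), 'dq': array([-0.0013, -0.0012, -0.0013, -0.0007,  0.001 , -0.0007]), 'joint_efforts': array([ -0.0004, -40.5967, -29.2945,  -0.0001,   0.0006,  -0.    ]), 'eef_pos': array([ 0.1929, -0.6468,  0.2222]), 'tcp_rot': array([ 0.9895,  0.1444,  0.    , -0.    ]), 'contact_force': array([0.0444, 0.2904, 0.2582]), 'wrist_torque': array([ 0.0295, -0.0195, -0.0039]), 'opening': 0.9959358879022753}
```

Run:
```python
import cv2
a=cv2.imread('pics/scene0.png');b=cv2.imread('pics/top0.png')
cv2.imwrite('pics/s1.png',cv2.resize(a[150:330,230:470],None,fx=3.3,fy=3.3,interpolation=2))
cv2.imwrite('pics/t1.png',cv2.resize(b[150:310,200:400],None,fx=3.7,fy=3.7,interpolation=2))
```

```text
(no output)
```

View pics/s1.png

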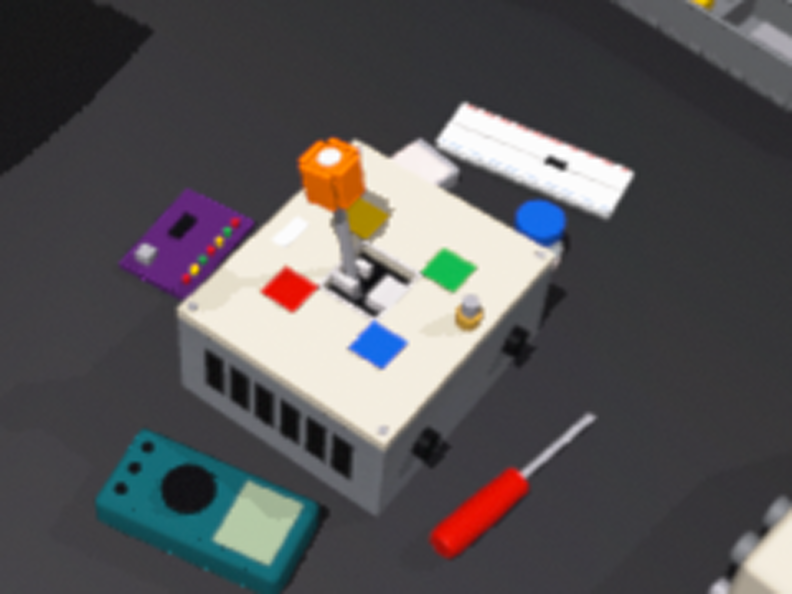

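View pics/t1.png

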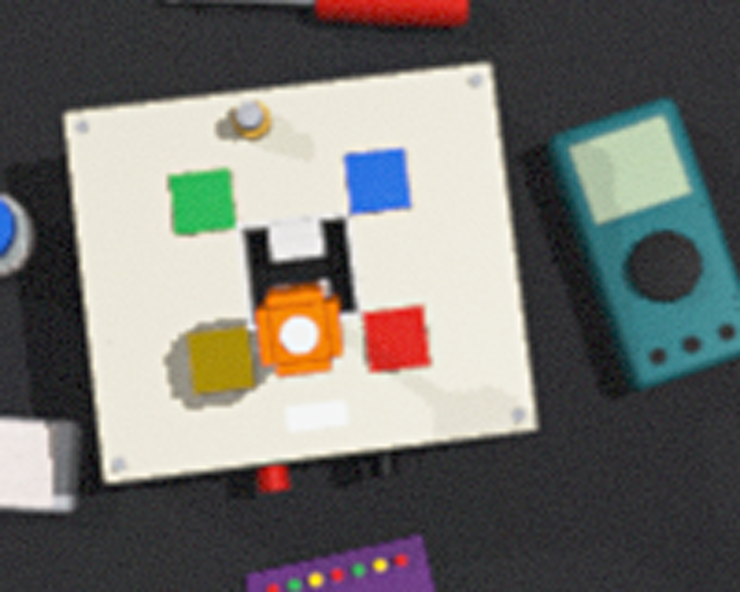

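View pics/scene0.png

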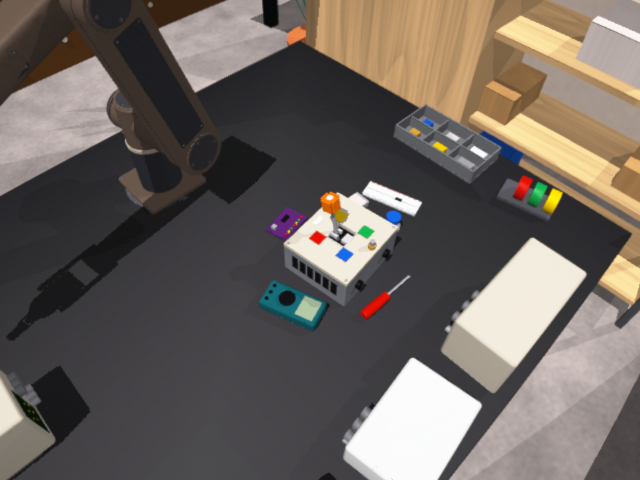

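View pics/top0.png

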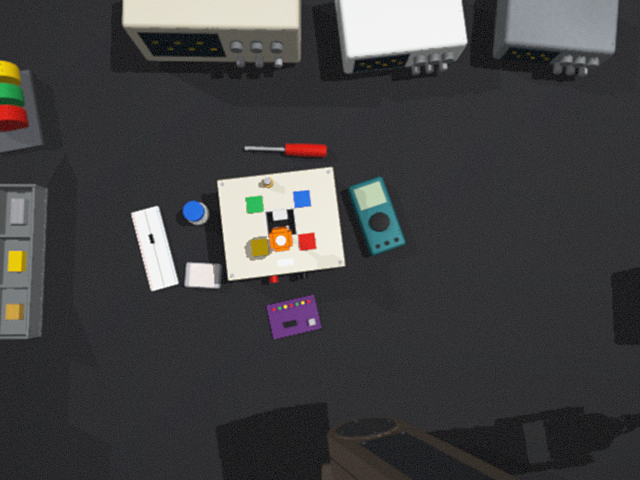

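```bash
cat > fit.py <<'E'
from h import *
from scipy.optimize import least_squares
np.set_printoptions(precision=4,suppress=True)
R={n:cam(n) for n in('scene','top')}
C={'top':[((65,112),(95,110)),((490,63),(95,-110)),((538,430),(-95,-110)),((105,483),(-95,110))],
 'scene':[((555,258),(95,110)),((383,440),(95,-110)),((180,310),(-95,-110)),((357,142),(-95,110))]}
obs=[]
for n in C:
    sc,ox,oy=(3.7,200,150) if n=='top' else (3.3,230,150)
    for (u,v),(x,y) in C[n]: obs.append((n,np.array([(u+.5)/sc+ox-.5,(v+.5)/sc+oy-.5]),x/1e3,y/1e3,.1))
def blob(n,t):
    im=cv2.cvtColor(np.ascontiguousarray(R[n]['color']),cv2.COLOR_RGB2HSV);h,s,v=cv2.split(im)
    return im
T={'green':(41,45),'blue':(41,-45),'red':(-41,-45)}
G={'green':{'top':(202,202),'scene':(449,270)},'blue':{'top':(378,181),'scene':(378,345)},'red':{'top':(397,339),'scene':(290,289)}}
for t in T:
    for n in C:
        sc,ox,oy=(3.7,200,150) if n=='top' else (3.3,230,150)
        u,v=G[t][n]; obs.append((n,np.array([(u+.5)/sc+ox-.5,(v+.5)/sc+oy-.5]),T[t][0]/1e3,T[t][1]/1e3,.103))
def W(p,x,y,z):
    c,s=np.cos(p[2]),np.sin(p[2]); return np.array([p[0]+c*x-s*y,p[1]+s*x+c*y,z+p[3]])
def res(p,only=None): return np.concatenate([proj(R[n],W(p,x,y,z))-uv for n,uv,x,y,z in obs if only in(None,n)])
if __name__=='__main__':
    s=least_squares(res,[.565,.17,.1,0]);print(s.x);print(s.fun.reshape(-1,2))
    for n in C:
        q=least_squares(lambda p:res(np.r_[p,0],n),[.565,.17,.1]);print(n,q.x)
    # knob top dot
    a=((330+.5)/3.3+229.5,(156+.5)/3.3+149.5);b=((299+.5)/3.7+199.5,(335+.5)/3.7+149.5)
    P,e=tri(ray(R['scene'],a),ray(R['top'],b));print('dot',P,e)
    p=s.x;c,sn=np.cos(p[2]),np.sin(p[2]);d=P[:2]-p[:2];print('dot in console',c*d[0]+sn*d[1],-sn*d[0]+c*d[1])
E
python3 fit.py
```

```text
[ 0.5683  0.1759  0.12   -0.0049]
[[ 0.4879  0.5645]
 [ 0.052   0.6583]
 [-0.6387 -0.3043]
 [ 0.4224 -0.5246]
 [ 0.0479 -0.7146]
 [ 0.7298  1.3627]
 [-0.2706 -0.5645]
 [ 0.0447 -0.3786]
 [ 0.4758 -0.0562]
 [ 0.1292 -0.092 ]
 [ 0.0122  0.1185]
 [ 0.2494 -0.2186]
 [-0.0035  0.0311]
 [ 0.1894 -0.1862]]
top [0.5678 0.1759 0.1216]
scene [0.5705 0.1726 0.1168]
dot [0.5262 0.1702 0.2054] 0.0006335724628718588
dot in console -0.04244651621127371 -0.0006923625110148808
```

```bash
python3 - <<'E'
import plant
print([x for x in dir(plant) if x[0]!='_'])
print(getattr(plant,'tip_extent',None))
from plant import *
print(get_state()['time'])
E
python3 -m crank '[[1,0,0,-4,0,0,5],[1,5,0,-4,0,0,4.7],[1,5,0,0,0,0,0],[1,5,0,0,0,0,0],[1,5,0,0,0,0,0]]' 20
```

```text
['Unreachable', 'get_state', 'place_of', 'read_camera', 'sign_off', 'tip_extent', 'trace']
0.017
1.2
time: 1.7
eef_pos: [0.3817, -0.6208, 0.2942]
tcp_rot: [0.998, 0.06, 0.0, 0.001]
contact_force: [0.2, -1.2, -0.2]
opening: 0.139
```

```bash
python3 -m crank '[[1,2,-5,0,0,0,0],[1,2,-4.5,0,0,0,0],[1,2,-4.5,0,0,0,0],[1,2,-4.5,0,0,0,0],[1,2,-4.5,0,0,0,0]]'
python3 -m crank '[[1,2,-4.5,0,0,0,0],[1,2,-4.5,0,0,0,0],[1,1,-4.8,0,0,0,0],[1,1,-4.8,0,0,0,0],[1,1,-4.8,0,0,0,0]]'
python3 -m crank '[[1,1,-4.8,0,0,0,0],[1,1,-4.8,0,0,0,0],[1,0,-4.8,0,0,0,0],[1,0,-4,0,0,0,0],[1,0,0,0,0,0,0]]'
```

```text
time: 2.2
eef_pos: [0.4511, -0.3824, 0.2935]
tcp_rot: [0.998, 0.06, 0.0, 0.0]
contact_force: [0.7, -0.7, 0.7]
opening: -0.002
time: 2.7
eef_pos: [0.492, -0.1416, 0.2937]
tcp_rot: [0.998, 0.06, 0.0, 0.0]
contact_force: [0.9, -0.5, 0.7]
opening: -0.0
time: 3.2
eef_pos: [0.489, 0.0455, 0.2938]
tcp_rot: [0.998, 0.063, 0.0, -0.001]
contact_force: [0.6, -1.0, -0.5]
opening: 0.002
```

```bash
cat > w.py <<'E'
import sys,numpy as np
from plant import get_state
from scipy.spatial.transform import Rotation as Ro
s=get_state();e=np.array(s['eef_pos']);R=Ro.from_quat(s['tcp_rot']).as_matrix()
th=.12;c,n=np.cos(th),np.sin(th);O=np.array([.568,.1755])
d=e[:2]-O;print('t',round(s['time'],2),'cons mm',np.round([1e3*(c*d[0]+n*d[1]),1e3*(-n*d[0]+c*d[1]),1e3*e[2]],1))
F=np.array(s['contact_force']);print('F cons',np.round([c*F[0]+n*F[1],-n*F[0]+c*F[1],F[2]],2),'yaw',round(np.arctan2(R[1,0],R[0,0]),3),'zax',np.round(R[:,2],3),'op',round(s['opening'],3))
if len(sys.argv)>3:
    x,y,z=[float(v)/1e3 for v in sys.argv[1:4]]
    t=np.array([O[0]+c*x-n*y,O[1]+n*x+c*y,z]);print('tool move cm',np.round(100*R.T@(t-e),2))
E
python3 w.py -90 0 290
```

```text
t 3.2 cons mm [ -94.  -119.6  293.8]
F cons [ 0.52 -1.11 -0.51] yaw 0.127 zax [ 0.001  0.001 -1.   ] op 0.002
tool move cm [  0.48 -11.96   0.4 ]
```

```bash
python3 -m crank '[[1,0,-4.5,0,0,0,0],[1,0.2,-4,0,0,0,0],[1,0.2,-3.5,0,0,0,0],[1,0,0,4,0,0,0],[1,0,0,4,0,0,0]]'
python3 -m crank '[[1,0,0,0,0,0,0],[1,0,0,0,0,0,0]]'; python3 w.py -85 0 195
python3 - <<'E'
from h import *
for n in('scene','top'):
    r=cam(n); a=r['color'][...,::-1]
    cv2.imwrite(f'pics/{n}2.png',cv2.resize(a[150:330,230:470] if n=='scene' else a[150:310,200:400],None,fx=3.3,fy=3.3,interpolation=2))
E
```

```text
time: 3.7
eef_pos: [0.4807, 0.1616, 0.2144]
tcp_rot: [0.998, 0.061, 0.003, 0.0]
contact_force: [-0.2, 0.5, -1.1]
opening: 0.001
time: 3.9
eef_pos: [0.4794, 0.1605, 0.2136]
tcp_rot: [0.998, 0.06, -0.001, 0.0]
contact_force: [0.8, 1.0, 0.9]
opening: -0.003
t 3.9 cons mm [-89.7  -4.3 213.6]
F cons [0.94 0.9  0.9 ] yaw 0.12 zax [-0.001 -0.    -1.   ] op -0.003
tool move cm [ 0.47 -0.43  1.86]
```

View pics/scene2.png

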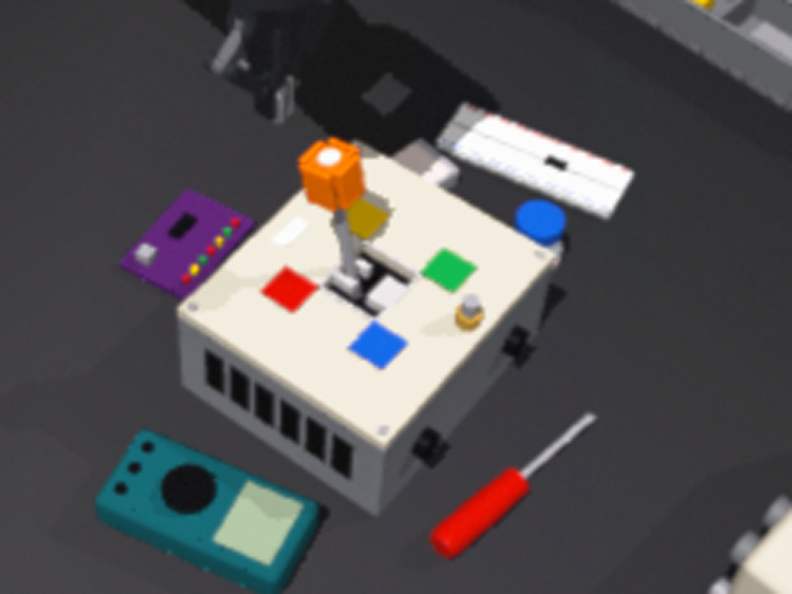

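View pics/top2.png

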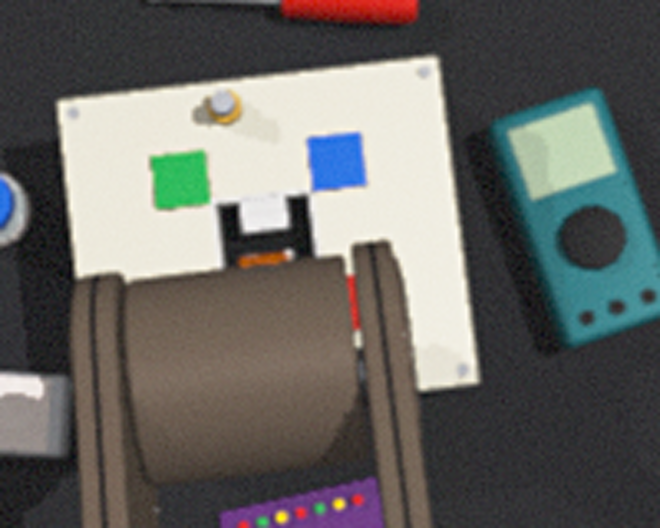

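Run:
```python
from h import *
r=cam('scene')
for z in (.1966,.2136,.15):
    p=proj(r,[.4794,.1605,z]);print(z,(p-[230,150])*3.3)
p=proj(r,[.5262,.1702,.2054]);print((p-[230,150])*3.3)
```

```text
0.1966 [273.31978738 135.61548074]
0.2136 [273.55795225 119.23668155]
0.15 [272.69469917 178.70238456]
[329.31811627 154.80836672]
```

Run:
```python
from h import *
r=cam('scene'); a=r['color'][...,::-1]
b=cv2.resize(a[110:230,260:400],None,fx=5,fy=5,interpolation=2)
b=np.clip(b.astype(float)*2.2,0,255).astype(np.uint8)
for z in (.1966,.2136):
    p=(proj(r,[.4794,.1605,z])-[260,110])*5;cv2.circle(b,tuple(int(v) for v in p),3,(0,255,0),-1)
cv2.imwrite('pics/s3.png',b)
```

```text
(no output)
```

View pics/s3.png

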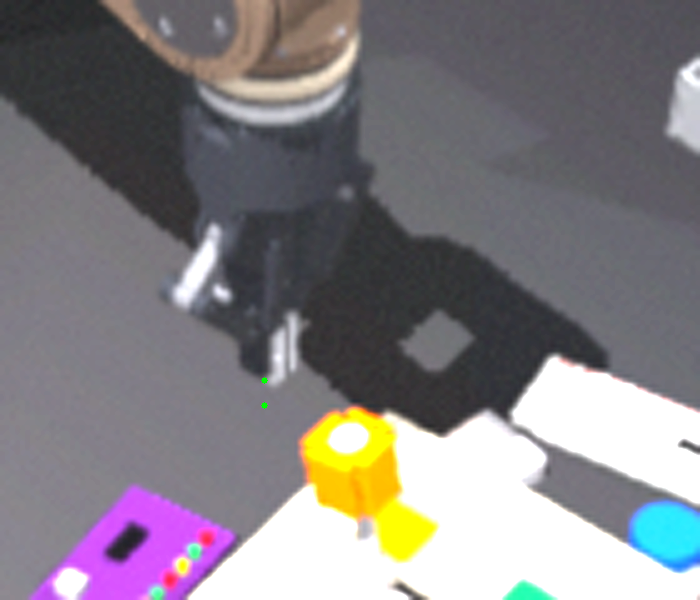

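```bash
python3 -m crank '[[1,0,-0.4,1.7,0,0,0],[1,0,0,1.7,0,0,0],[1,0.3,0,0,0,0,0],[1,0.3,0,0,0,0,0],[1,0,0,0,0,0,0]]'; python3 w.py
python3 - <<'E'
from h import *
r=cam('scene'); a=r['color'][...,::-1]
b=cv2.resize(a[110:230,260:400],None,fx=5,fy=5,interpolation=2)
b=np.clip(b.astype(float)*2.2,0,255).astype(np.uint8)
cv2.imwrite('pics/s4.png',b)
E
```

```text
time: 4.6
eef_pos: [0.4864, 0.1658, 0.1814]
tcp_rot: [0.998, 0.06, 0.002, -0.0]
contact_force: [0.9, -0.2, 0.1]
opening: 0.001
t 4.6 cons mm [-82.2   0.2 181.4]
F cons [ 0.89 -0.26  0.13] yaw 0.12 zax [ 0.003  0.    -1.   ] op 0.001
```

View pics/s4.png

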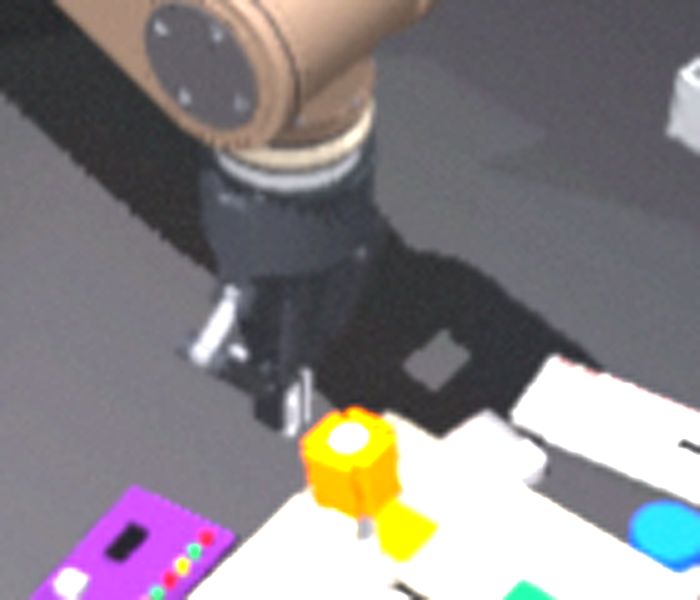

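```bash
python3 -m crank '[[1,0,0,0.8,0,0,0],[1,0.4,0,0,0,0,0],[1,0.2,0,0,0,0,0],[1,0,0,0,0,0,0]]'; python3 w.py
python3 -m crank '[[1,0.2,0,0,0,0,0],[1,0.2,0,0,0,0,0],[1,0.1,0,0,0,0,0]]'; python3 w.py
python3 -m crank '[[1,0.2,0,0,0,0,0],[1,0.2,0,0,0,0,0],[1,0.1,0,0,0,0,0]]'; python3 w.py
```

```text
time: 5.05
eef_pos: [0.4911, 0.1665, 0.1715]
tcp_rot: [0.998, 0.06, 0.0, -0.0]
contact_force: [-0.2, -0.5, 0.3]
opening: 0.003
t 5.05 cons mm [-77.4   0.3 171.5]
F cons [-0.25 -0.45  0.32] yaw 0.12 zax [ 0.  0. -1.] op 0.003
time: 5.35
eef_pos: [0.496, 0.1671, 0.1716]
tcp_rot: [0.998, 0.06, 0.0, -0.0]
contact_force: [0.5, 0.1, 0.3]
opening: -0.001
t 5.35 cons mm [-72.5   0.3 171.6]
F cons [0.46 0.04 0.31] yaw 0.12 zax [ 0.  0. -1.] op -0.001
time: 5.65
eef_pos: [0.5006, 0.1677, 0.1716]
tcp_rot: [0.998, 0.06, -0.0, 0.0]
contact_force: [-0.4, -1.0, 1.2]
opening: 0.001
t 5.65 cons mm [-67.8   0.3 171.6]
F cons [-0.5  -0.96  1.21] yaw 0.121 zax [-0.001 -0.    -1.   ] op 0.001
```

```bash
python3 -m crank '[[1,0.3,0,0,0,0,0],[1,0.3,0,0,0,0,0],[1,0.3,0,0,0,0,0],[1,0.3,0,0,0,0,0]]'; python3 w.py
python3 -m crank '[[1,0.4,0,0,0,0,0],[1,0.4,0,0,0,0,0],[1,0.4,0,0,0,0,0],[1,0.3,0,0,0,0,0]]'; python3 w.py
python3 - <<'E'
from h import *
r=cam('scene'); a=r['color'][...,::-1]
b=cv2.resize(a[110:250,260:400],None,fx=4,fy=4,interpolation=2)
b=np.clip(b.astype(float)*1.6,0,255).astype(np.uint8)
cv2.imwrite('pics/s5.png',b)
E
```

```text
time: 6.05
eef_pos: [0.5129, 0.1692, 0.1715]
tcp_rot: [0.998, 0.06, -0.0, -0.0]
contact_force: [-2.0, -0.2, 1.0]
opening: -0.004
t 6.05 cons mm [-55.5   0.3 171.5]
F cons [-1.97  0.07  0.95] yaw 0.12 zax [-0.  0. -1.] op -0.004
time: 6.45
eef_pos: [0.528, 0.171, 0.1714]
tcp_rot: [0.998, 0.06, 0.0, 0.0]
contact_force: [-2.5, -0.4, 0.5]
opening: -0.004
t 6.45 cons mm [-40.3   0.3 171.4]
F cons [-2.49 -0.11  0.53] yaw 0.12 zax [ 0.  0. -1.] op -0.004
```

View pics/s5.png

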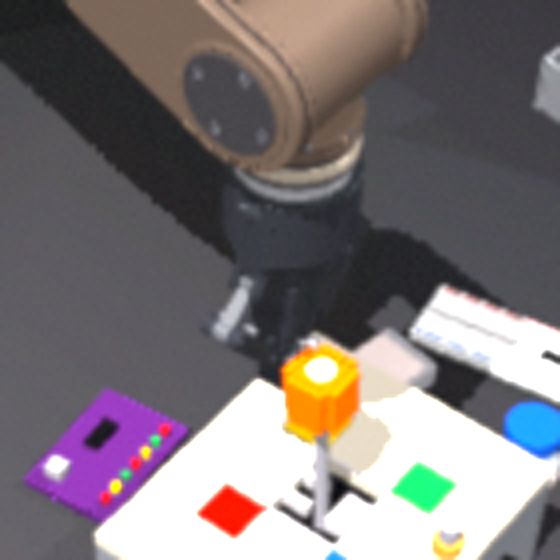

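```bash
python3 -m crank '[[1,0.3,0,0,0,0,0],[1,0.3,0,0,0,0,0],[1,0.1,0,0,0,0,0]]'; python3 w.py
python3 -m crank '[[1,0.1,0,0,0,0,0],[1,0.1,0,0,0,0,0]]'; python3 w.py
python3 - <<'E'
from h import *
r=cam('scene'); a=r['color'][...,::-1]
b=cv2.resize(a[110:250,260:400],None,fx=4,fy=4,interpolation=2)
b=np.clip(b.astype(float)*1.6,0,255).astype(np.uint8)
cv2.imwrite('pics/s6.png',b)
l=place_of('knob','scene');print(l[:1])
E
```

```text
time: 6.8
eef_pos: [0.5348, 0.1718, 0.1715]
tcp_rot: [0.998, 0.06, 0.0, -0.0]
contact_force: [-0.6, -0.2, 0.7]
opening: 0.001
t 6.8 cons mm [-33.4   0.3 171.5]
F cons [-0.64 -0.15  0.73] yaw 0.12 zax [ 0.  0. -1.] op 0.001
time: 7.0
eef_pos: [0.5365, 0.172, 0.1714]
tcp_rot: [0.998, 0.06, -0.0, 0.0]
contact_force: [-2.3, -0.9, 0.6]
opening: -0.001
t 7.0 cons mm [-31.7   0.3 171.4]
F cons [-2.44 -0.64  0.57] yaw 0.121 zax [-0. -0. -1.] op -0.001
[{'location': [344.1, 206.1], 'p': 0.9}]
```

View pics/s6.png

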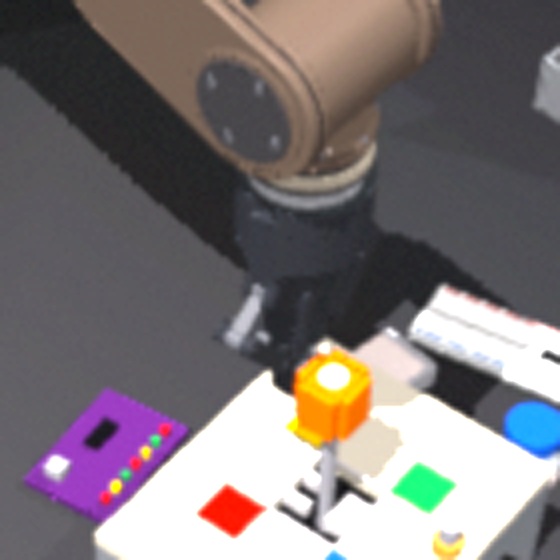

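Continue in 1 mm steps, watching for the wall.

```bash
for i in 1 2 ; do
python3 -m crank '[[1,0.1,0,0,0,0,0],[1,0,0,0,0,0,0]]' >/dev/null; python3 w.py; done
```

```text
t 7.3 cons mm [-30.7   0.4 171.4]
F cons [-1.58  0.27  0.35] yaw 0.121 zax [-0.  0. -1.] op -0.003
t 7.5 cons mm [-29.7   0.3 171.5]
F cons [-1.45  0.27  1.94] yaw 0.121 zax [-0.  0. -1.] op 0.002
```

```bash
python3 -m crank '[[1,0.1,0,0,0,0,0],[1,0,0,0,0,0,0]]' >/dev/null; python3 w.py
python3 -m crank '[[1,0.1,0,0,0,0,0],[1,0,0,0,0,0,0]]' >/dev/null; python3 w.py
```

```text
t 7.7 cons mm [-28.7   0.3 171.4]
F cons [-0.79 -0.44  1.5 ] yaw 0.12 zax [-0.  0. -1.] op -0.001
t 7.9 cons mm [-27.6   0.3 171.5]
F cons [-0.95 -0.45  1.34] yaw 0.12 zax [ 0.  0. -1.] op -0.001
```

```bash
python3 -m crank '[[1,0.1,0,0,0,0,0],[1,0,0,0,0,0,0]]' >/dev/null; python3 w.py
python3 -m crank '[[1,0.1,0,0,0,0,0],[1,0,0,0,0,0,0]]' >/dev/null; python3 w.py
python3 - <<'E'
from h import *
r=cam('scene')
l=place_of('knob','scene');print(l[:1])
for x in(0,5,10):
    c,s=np.cos(.12),np.sin(.12);print(x,proj(r,[.568+c*x/1e3,.1755+s*x/1e3,.191]))
E
```

```text
t 8.1 cons mm [-26.6   0.3 171.5]
F cons [-1.   -0.6   0.97] yaw 0.12 zax [ 0.  0. -1.] op 0.001
t 8.3 cons mm [-25.6   0.3 171.5]
F cons [-1.98 -0.45  1.04] yaw 0.12 zax [ 0.  0. -1.] op 0.001
[{'location': [345.8, 206.0], 'p': 0.53}]
0 [343.95158129 209.46658127]
5 [345.67618008 210.48782837]
10 [347.40629533 211.51246012]
```

```bash
python3 -m crank '[[1,0.1,0,0,0,0,0],[1,0,0,0,0,0,0]]' >/dev/null; python3 w.py
python3 - <<'E'
from h import *
r=cam('scene'); a=r['color'][...,::-1]
b=cv2.resize(a[170:250,290:400],None,fx=7,fy=7,interpolation=2)
cv2.imwrite('pics/s7.png',b)
r=cam('top'); a=r['color'][...,::-1]
b=cv2.resize(a[170:270,220:340],None,fx=6,fy=6,interpolation=2)
cv2.imwrite('pics/t7.png',b)
E
```

```text
t 8.6 cons mm [-24.9   0.3 171.5]
F cons [-2.88  0.01  1.58] yaw 0.121 zax [-0.001 -0.    -1.   ] op -0.005
```

View pics/s7.png

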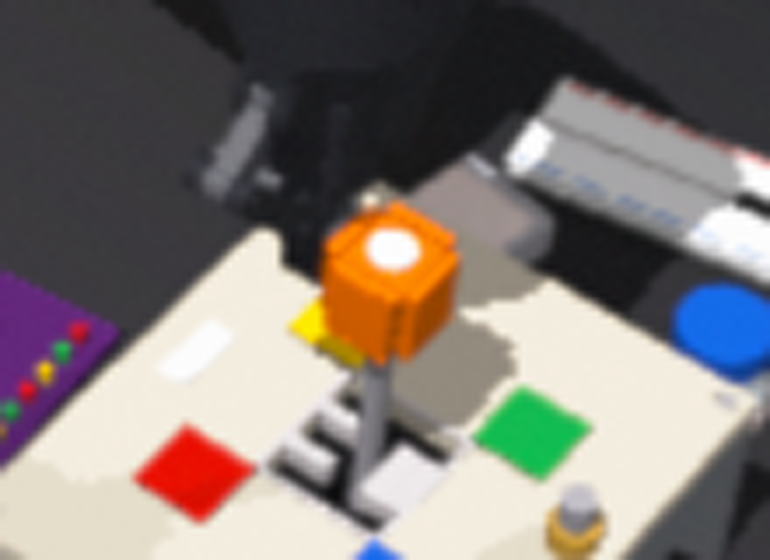

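View pics/t7.png

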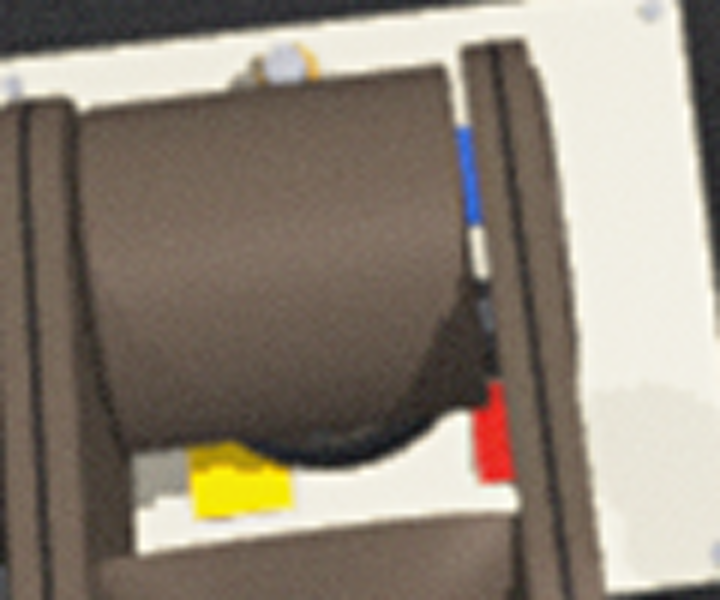

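```bash
python3 -m crank '[[1,0.1,0,0,0,0,0],[1,0,0,0,0,0,0]]' >/dev/null; python3 w.py;python3 w.py
```

```text
t 8.9 cons mm [-24.5   0.4 171.5]
F cons [-4.99 -0.25  4.06] yaw 0.121 zax [-0.003 -0.    -1.   ] op -0.002
t 8.9 cons mm [-24.5   0.4 171.5]
F cons [-4.99 -0.25  4.06] yaw 0.121 zax [-0.003 -0.    -1.   ] op -0.002
```

```bash
python3 -m crank '[[1,-0.7,0,0,0,0,0],[1,-1,0,0,0,0,0],[1,0,2,0,0,0,0],[1,0,3,0,0,0,0],[1,0,0.5,0,0,0,0]]' ; 
python3 -m crank '[[1,2,0,0,0,0,0],[1,2.3,0,0,0,0,0],[1,0,0,0,0,0,0],[1,0,0,0,0,0,0]]' >/dev/null; python3 w.py 4 -50 171
python3 - <<'E'
from h import *
r=cam('scene'); a=r['color'][...,::-1]
b=cv2.resize(a[150:250,280:400],None,fx=6,fy=6,interpolation=2)
cv2.imwrite('pics/s8.png',b)
print(place_of('knob','scene')[:1])
E
```

```text
time: 9.4
eef_pos: [0.5341, 0.1145, 0.1714]
tcp_rot: [0.998, 0.059, 0.001, 0.0]
contact_force: [-0.1, 0.5, -0.3]
opening: 0.003
t 9.8 cons mm [  1.8 -54.3 171.1]
F cons [ 0.14 -0.48 -0.15] yaw 0.121 zax [-0.001  0.    -1.   ] op 0.004
tool move cm [ 0.22 -0.43  0.01]
[{'location': [336.4, 232.8], 'p': 0.66}]
```

View pics/s8.png

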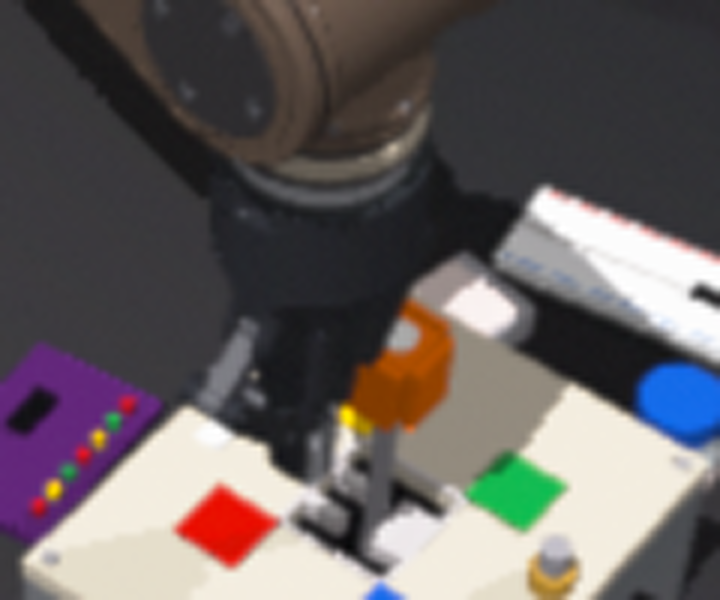

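```bash
python3 -m crank '[[1,0.2,-0.4,0,0,0,0],[1,0,-0.4,0,0,0,0],[1,0,-0.4,0,0,0,0],[1,0,-0.3,0,0,0,0]]' >/dev/null; python3 w.py
python3 -m crank '[[1,0,-0.3,0,0,0,0],[1,0,-0.3,0,0,0,0],[1,0,-0.3,0,0,0,0]]' >/dev/null; python3 w.py
python3 -m crank '[[1,0,-0.3,0,0,0,0],[1,0,-0.3,0,0,0,0],[1,0,-0.3,0,0,0,0]]' >/dev/null; python3 w.py
```

```text
t 10.3 cons mm [  4.1 -39.1 171.6]
F cons [-0.33  0.53 -1.  ] yaw 0.121 zax [ 0.  0. -1.] op -0.002
t 10.6 cons mm [  4.4 -30.8 171.7]
F cons [-0.51 -0.87  0.84] yaw 0.121 zax [ 0.    -0.001 -1.   ] op 0.002
t 10.9 cons mm [  4.4 -21.6 171.6]
F cons [-0.35 -1.9   0.76] yaw 0.12 zax [ 0. -0. -1.] op -0.003
```

```bash
python3 -m crank '[[1,0,-0.3,0,0,0,0],[1,0,-0.3,0,0,0,0],[1,0,-0.3,0,0,0,0]]' >/dev/null; python3 w.py
python3 -m crank '[[1,0,-0.3,0,0,0,0],[1,0,-0.3,0,0,0,0],[1,0,-0.3,0,0,0,0]]' >/dev/null; python3 w.py
python3 - <<'E'
from h import *
r=cam('scene'); a=r['color'][...,::-1]
b=cv2.resize(a[150:250,280:400],None,fx=6,fy=6,interpolation=2)
cv2.imwrite('pics/s9.png',b)
print(place_of('knob','scene')[:1])
E
```

```text
t 11.2 cons mm [  4.4 -12.4 171.6]
F cons [ 0.22 -1.4   1.67] yaw 0.12 zax [ 0.  0. -1.] op 0.003
t 11.5 cons mm [  4.2  -3.4 171.3]
F cons [ 0.27 -0.9   0.05] yaw 0.121 zax [-0.  0. -1.] op 0.0
[{'location': [354.7, 201.9], 'p': 0.63}]
```

View pics/s9.png

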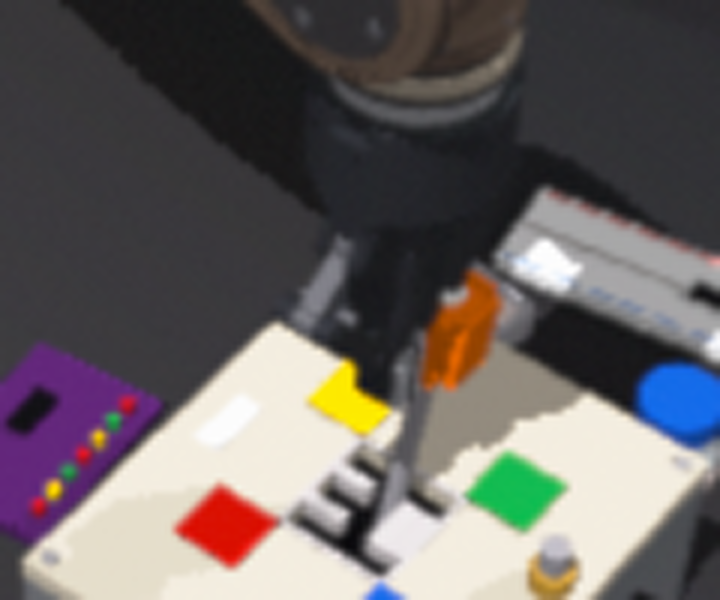

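```bash
python3 -m crank '[[1,0,-0.3,0,0,0,0],[1,0,-0.3,0,0,0,0],[1,0,-0.2,0,0,0,0]]' >/dev/null; python3 w.py
python3 -m crank '[[1,0,-0.2,0,0,0,0],[1,0,-0.1,0,0,0,0],[1,0,0,0,0,0,0]]' >/dev/null; python3 w.py
python3 -m crank '[[1,0,-0.1,0,0,0,0],[1,0,0,0,0,0,0]]' >/dev/null; python3 w.py
python3 -m crank '[[1,0,-0.1,0,0,0,0],[1,0,0,0,0,0,0]]' >/dev/null; python3 w.py
```

```text
t 11.9 cons mm [  4.    4.6 171.1]
F cons [ 0.49 -2.17 -1.12] yaw 0.121 zax [-0.001 -0.    -1.   ] op 0.0
t 12.2 cons mm [  4.1   7.5 171.4]
F cons [ 0.07 -1.28 -0.07] yaw 0.121 zax [-0.  0. -1.] op 0.0
t 12.4 cons mm [  4.2   8.4 171.4]
F cons [-0.57 -0.06 -0.48] yaw 0.12 zax [-0. -0. -1.] op -0.001
t 12.6 cons mm [  4.3   9.4 171.5]
F cons [ 0.95 -1.46 -0.66] yaw 0.12 zax [-0.  0. -1.] op -0.002
```

```bash
python3 -m crank '[[1,0,-0.1,0,0,0,0],[1,0,0,0,0,0,0]]' >/dev/null; python3 w.py
python3 -m crank '[[1,0,-0.1,0,0,0,0],[1,0,0,0,0,0,0]]' >/dev/null; python3 w.py
python3 - <<'E'
from h import *
r=cam('scene'); a=r['color'][...,::-1]
b=cv2.resize(a[160:240,310:400],None,fx=7,fy=7,interpolation=2)
cv2.imwrite('pics/s10.png',b)
E
```

```text
t 12.8 cons mm [  4.3  10.4 171.5]
F cons [ 0.24 -0.33 -0.97] yaw 0.121 zax [-0.  0. -1.] op -0.005
t 13.0 cons mm [  4.3  11.5 171.5]
F cons [-0.49 -0.72 -0.73] yaw 0.121 zax [ 0.  0. -1.] op 0.0
```

View pics/s10.png

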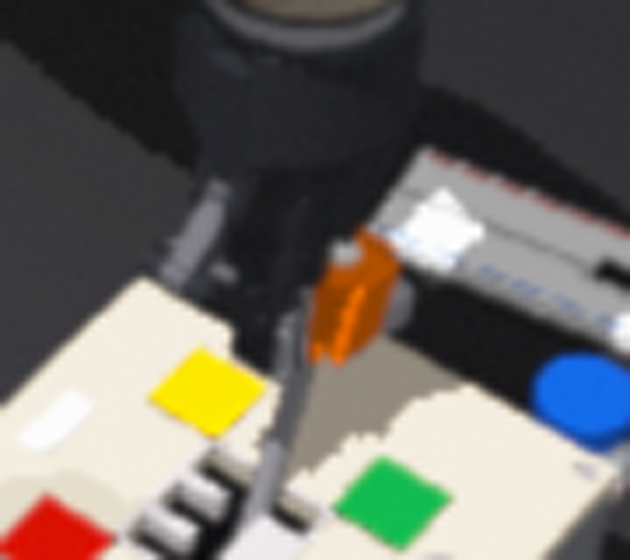

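```bash
python3 -m crank '[[1,0,-0.1,0,0,0,0],[1,0,0,0,0,0,0]]' >/dev/null; python3 w.py
python3 -m crank '[[1,0,-0.1,0,0,0,0],[1,0,0,0,0,0,0]]' >/dev/null; python3 w.py
python3 -m crank '[[1,0,-0.1,0,0,0,0],[1,0,0,0,0,0,0]]' >/dev/null; python3 w.py
```

```text
t 13.25 cons mm [  4.3  12.4 171.5]
F cons [-0.11 -1.17 -0.16] yaw 0.12 zax [ 0.  0. -1.] op 0.003
t 13.45 cons mm [  4.3  13.5 171.5]
F cons [-0.55  0.82 -1.16] yaw 0.121 zax [ 0.  0. -1.] op -0.001
t 13.65 cons mm [  4.2  14.4 171.5]
F cons [ 0.36 -1.2  -1.13] yaw 0.121 zax [ 0. -0. -1.] op -0.002
```

```bash
python3 -m crank '[[1,0,-0.1,0,0,0,0],[1,0,0,0,0,0,0]]' >/dev/null; python3 w.py
python3 -m crank '[[1,0,-0.1,0,0,0,0],[1,0,0,0,0,0,0]]' >/dev/null; python3 w.py
python3 - <<'E'
from h import *
r=cam('scene'); a=r['color'][...,::-1]
b=cv2.resize(a[160:240,310:400],None,fx=7,fy=7,interpolation=2)
cv2.imwrite('pics/s11.png',b)
E
```

```text
t 13.85 cons mm [  4.3  15.1 171.4]
F cons [-0.13 -1.46 -1.09] yaw 0.121 zax [ 0.    -0.001 -1.   ] op 0.002
t 14.05 cons mm [  4.3  15.7 171.3]
F cons [-0.21 -5.37 -0.98] yaw 0.121 zax [ 0.    -0.002 -1.   ] op -0.003
```

View pics/s11.png

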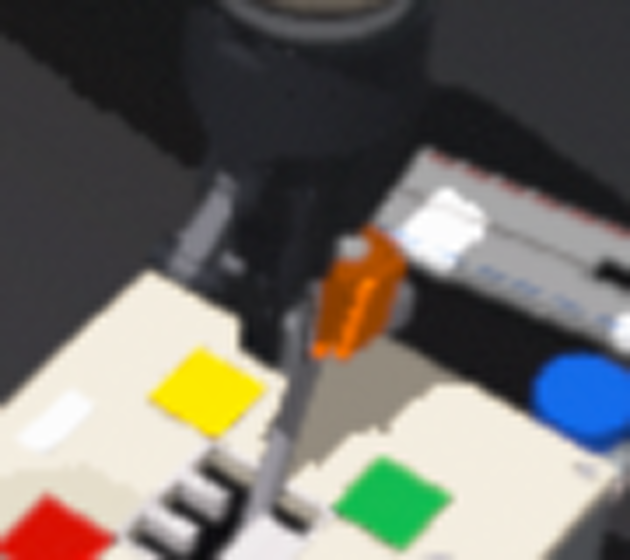

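```bash
python3 -m crank '[[1,0,0.7,0,0,0,0],[1,0,1.8,0,0,0,0],[1,-2,0,0,0,0,0],[1,-3,0,0,0,0,0],[1,0,0,0,0,0,0]]' >/dev/null; python3 w.py -44 45 171
python3 -m crank '[[1,0,-2.5,0,0,0,0],[1,0,-3,0,0,0,0],[1,0,0,0,0,0,0],[1,0,0,0,0,0,0]]' >/dev/null; python3 w.py -44 45 171
python3 - <<'E'
from h import *
r=cam('scene'); a=r['color'][...,::-1]
b=cv2.resize(a[150:250,290:410],None,fx=6,fy=6,interpolation=2)
cv2.imwrite('pics/s12.png',b)
E
```

```text
t 14.6 cons mm [-48.6  -7.8 170.7]
F cons [ 0.23 -0.1  -0.58] yaw 0.12 zax [-0.003  0.002 -1.   ] op 0.001
tool move cm [ 0.46 -5.28 -0.01]
t 15.0 cons mm [-45.3  47.  171.8]
F cons [ 0.49  0.32 -0.25] yaw 0.122 zax [ 0.001  0.001 -1.   ] op 0.0
tool move cm [0.13 0.2  0.08]
```

View pics/s12.png

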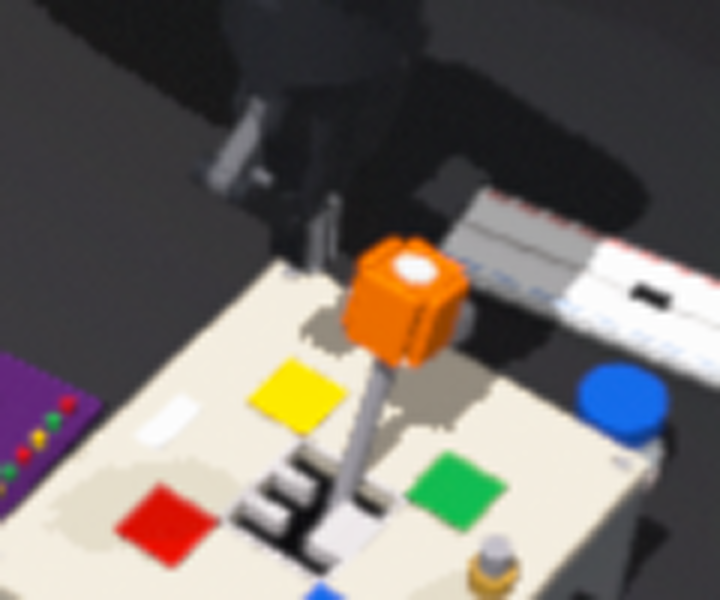

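```bash
python3 -m crank '[[1,0.5,0.1,0,0,0,0],[1,0.5,0,0,0,0,0],[1,0.4,0,0,0,0,0],[1,0.3,0,0,0,0,0]]' >/dev/null; python3 w.py
python3 -m crank '[[1,0.3,0,0,0,0,0],[1,0.3,0,0,0,0,0],[1,0.3,0,0,0,0,0],[1,0,0,0,0,0,0]]' >/dev/null; python3 w.py
python3 -m crank '[[1,0.3,0,0,0,0,0],[1,0.3,0,0,0,0,0],[1,0,0,0,0,0,0]]' >/dev/null; python3 w.py
python3 - <<'E'
from h import *
r=cam('scene'); a=r['color'][...,::-1]
b=cv2.resize(a[150:250,290:410],None,fx=6,fy=6,interpolation=2)
cv2.imwrite('pics/s13.png',b)
E
```

```text
t 15.45 cons mm [-28.1  44.9 171.4]
F cons [0.2  0.19 0.89] yaw 0.12 zax [ 0.  0. -1.] op -0.004
t 15.85 cons mm [-19.4  45.3 171.6]
F cons [-1.24  0.34  0.32] yaw 0.121 zax [ 0. -0. -1.] op -0.003
t 16.15 cons mm [-13.2  45.3 171.5]
F cons [-0.75 -0.55  1.1 ] yaw 0.12 zax [ 0.001  0.    -1.   ] op -0.0
```

View pics/s13.png

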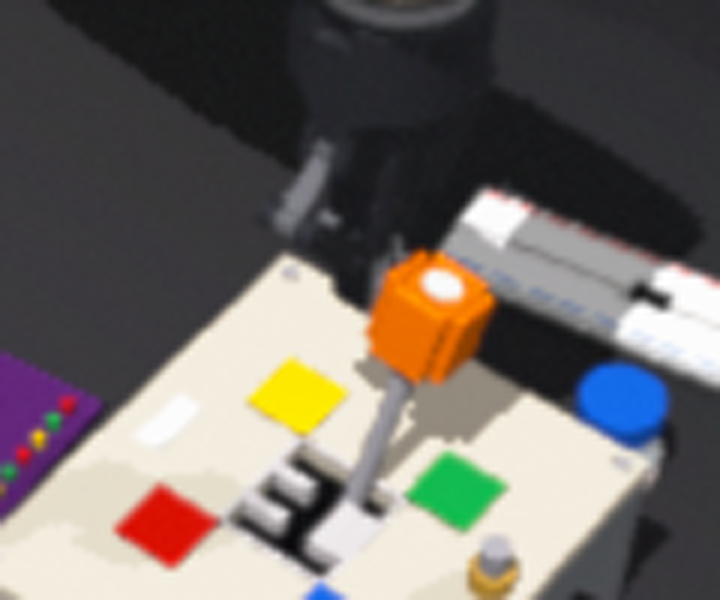

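Entering the green slot; carry on.

```bash
python3 -m crank '[[1,0.3,0,0,0,0,0],[1,0.3,0,0,0,0,0],[1,0,0,0,0,0,0]]' >/dev/null; python3 w.py
python3 -m crank '[[1,0.3,0,0,0,0,0],[1,0.3,0,0,0,0,0],[1,0,0,0,0,0,0]]' >/dev/null; python3 w.py
python3 -m crank '[[1,0.3,0,0,0,0,0],[1,0.1,0,0,0,0,0],[1,0,0,0,0,0,0]]' >/dev/null; python3 w.py
```

```text
t 16.5 cons mm [ -7.2  45.3 171.4]
F cons [-0.46  0.37  0.88] yaw 0.12 zax [ 0.001  0.    -1.   ] op 0.005
t 16.8 cons mm [ -1.2  45.2 171.3]
F cons [-0.62 -0.27 -0.53] yaw 0.12 zax [ 0.001  0.    -1.   ] op -0.004
t 17.1 cons mm [  2.2  45.2 171.1]
F cons [-1.91  0.08 -1.22] yaw 0.12 zax [-0.001 -0.    -1.   ] op 0.001
```

```bash
python3 -m crank '[[1,0.2,0,0,0,0,0],[1,0,0,0,0,0,0]]' >/dev/null; python3 w.py
python3 -m crank '[[1,0.1,0,0,0,0,0],[1,0,0,0,0,0,0]]' >/dev/null; python3 w.py
python3 -m crank '[[1,0.1,0,0,0,0,0],[1,0,0,0,0,0,0]]' >/dev/null; python3 w.py
```

```text
t 17.3 cons mm [  4.4  45.4 171.2]
F cons [-2.06  0.22 -1.27] yaw 0.12 zax [ 0.  0. -1.] op 0.001
t 17.5 cons mm [  5.2  45.4 171.3]
F cons [-1.93  0.28 -0.08] yaw 0.12 zax [-0.  0. -1.] op -0.002
t 17.7 cons mm [  6.3  45.4 171.4]
F cons [-1.86 -0.32 -0.88] yaw 0.12 zax [ 0.  0. -1.] op 0.003
```

```bash
python3 -m crank '[[1,0.1,0,0,0,0,0],[1,0,0,0,0,0,0]]' >/dev/null; python3 w.py
python3 -m crank '[[1,0.1,0,0,0,0,0],[1,0,0,0,0,0,0]]' >/dev/null; python3 w.py
python3 -m crank '[[1,0.1,0,0,0,0,0],[1,0,0,0,0,0,0]]' >/dev/null; python3 w.py
```

```text
t 17.9 cons mm [  7.4  45.4 171.5]
F cons [-1.35 -1.26 -1.92] yaw 0.12 zax [ 0.  0. -1.] op 0.003
t 18.1 cons mm [  8.4  45.4 171.5]
F cons [-1.87 -1.4  -0.39] yaw 0.12 zax [ 0.  0. -1.] op -0.003
t 18.3 cons mm [  9.4  45.4 171.5]
F cons [-2.73  0.02 -0.34] yaw 0.12 zax [ 0.  0. -1.] op 0.003
```

```bash
python3 -m crank '[[1,0.1,0,0,0,0,0],[1,0,0,0,0,0,0]]' >/dev/null; python3 w.py
python3 -m crank '[[1,0.1,0,0,0,0,0],[1,0,0,0,0,0,0]]' >/dev/null; python3 w.py
```

```text
t 18.5 cons mm [ 10.4  45.3 171.5]
F cons [-2.01 -1.04 -0.86] yaw 0.12 zax [ 0.  0. -1.] op -0.002
t 18.7 cons mm [ 11.3  45.3 171.4]
F cons [-2.22 -1.19 -0.03] yaw 0.121 zax [ 0. -0. -1.] op -0.001
```

```bash
python3 -m crank '[[1,0.1,0,0,0,0,0],[1,0,0,0,0,0,0]]' >/dev/null; python3 w.py
python3 -m crank '[[1,0.1,0,0,0,0,0],[1,0,0,0,0,0,0]]' >/dev/null; python3 w.py
python3 - <<'E'
from h import *
r=cam('scene'); a=r['color'][...,::-1]
b=cv2.resize(a[150:250,290:410],None,fx=6,fy=6,interpolation=2)
cv2.imwrite('pics/s14.png',b)
E
```

```text
t 18.9 cons mm [ 12.   45.3 171.4]
F cons [-3.21 -0.21 -0.55] yaw 0.121 zax [-0.001 -0.    -1.   ] op -0.0
t 19.1 cons mm [ 12.4  45.3 171.3]
F cons [-5.79 -1.4  -0.13] yaw 0.121 zax [-0.003 -0.    -1.   ] op -0.0
```

View pics/s14.png

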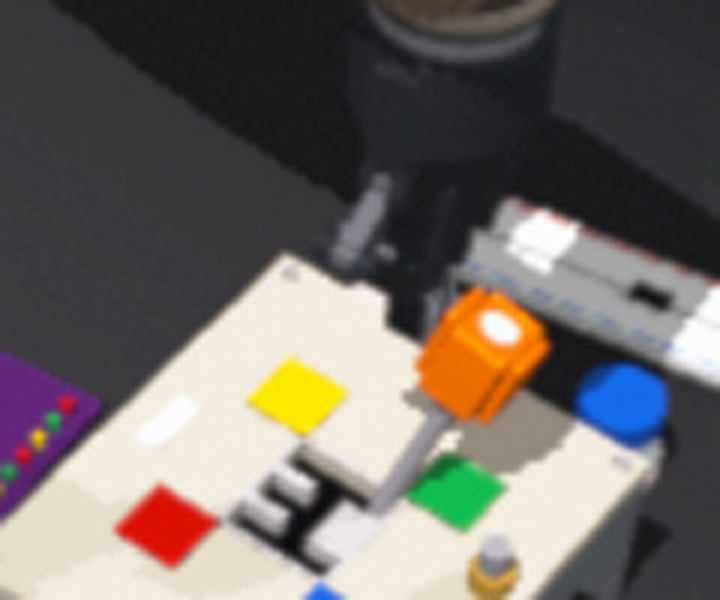

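```bash
python3 -m crank '[[1,-0.5,0,0,0,0,0],[1,-2,0,0,0,0,0],[1,-3,0,0,0,0,0],[1,-3,0,-3,0,0,0],[1,0,0,-5,0,0,0]]'
python3 -m crank '[[1,0,4.5,-3,0,0,0],[1,0,5,0,0,0,0],[1,0,5,0,0,0,0],[1,0,5,0,0,0,0],[1,0,5,0,0,0,0]]'
python3 -m crank '[[1,0,5,0,0,0,0],[1,0,5,0,0,0,0],[1,0,0,0,0,0,0]]'
python3 - <<'E'
from h import *
np.set_printoptions(precision=4,suppress=True)
R={}
for n in('scene','top'):
    r=R[n]=cam(n); a=r['color'][...,::-1]
    b=cv2.resize(a[140:320,220:460],None,fx=3.3,fy=3.3,interpolation=2)
    cv2.imwrite(f'pics/{n}15.png',b)
L=[place_of('knob',n)[0]['location'] for n in R];P,e=tri(ray(R['scene'],L[0]),ray(R['top'],L[1]))
d=P[:2]-[.568,.1755];c,s=np.cos(.12),np.sin(.12);print(P,e,c*d[0]+s*d[1],-s*d[0]+c*d[1])
print(get_state()['time'])
E
```

```text
time: 19.65
eef_pos: [0.4856, 0.2112, 0.2463]
tcp_rot: [0.998, 0.061, -0.005, 0.001]
contact_force: [0.8, 0.6, 0.3]
opening: -0.002
time: 20.15
eef_pos: [0.5216, -0.03, 0.2808]
tcp_rot: [0.998, 0.06, 0.003, 0.001]
contact_force: [1.2, -0.2, -0.6]
opening: -0.003
time: 20.45
eef_pos: [0.5336, -0.1331, 0.2802]
tcp_rot: [0.998, 0.057, 0.002, 0.002]
contact_force: [-0.5, 0.5, 1.0]
opening: 0.001
[0.602  0.2341 0.1844] 0.015472430255031422 0.040747285243270724 0.05406627334871926
20.65
```

View pics/scene15.png

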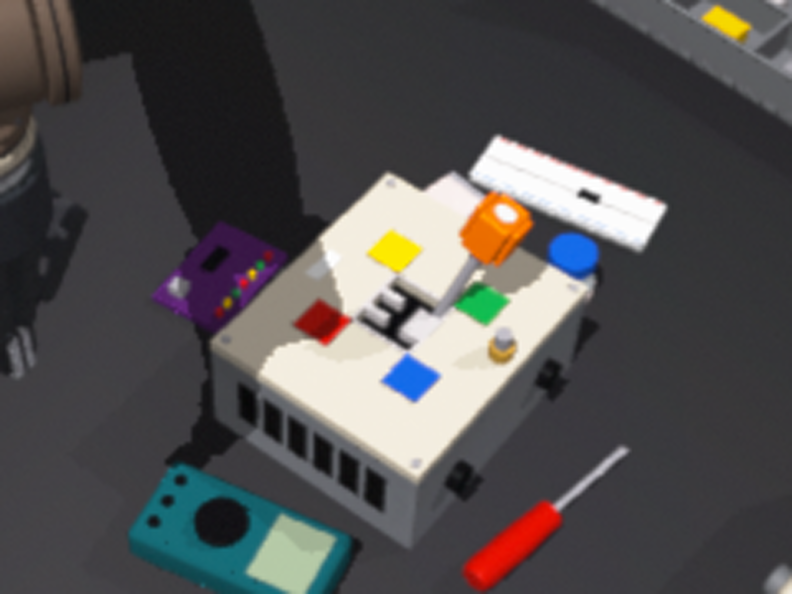

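View pics/top15.png

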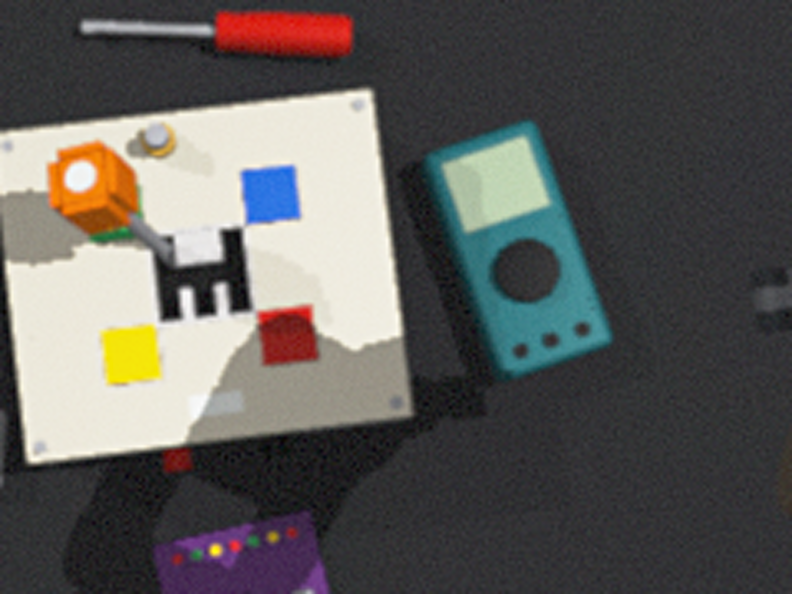

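Run:
```python
from h import *
R={n:cam(n) for n in('scene','top')}
f=lambda u,v:((u+.5)/3.3+219.5,(v+.5)/3.3+139.5)
P,e=tri(ray(R['scene'],f(506,213)),ray(R['top'],f(80,177)))
d=P[:2]-[.5683,.1759];c,s=np.cos(.12),np.sin(.12);print(P,e,c*d[0]+s*d[1],-s*d[0]+c*d[1])
```

```text
[0.60728574 0.23336111 0.19650889] 0.0008894742177361794 0.045584177527421374 0.052380814475957264
```

```bash
python3 -c "
from plant import *
print(sign_off(), get_state()['time'])"
```

```text
the job is handed in; nothing more can be done
the job is handed in; nothing more can be done
```

The range lever is home in the green-tag slot, and I handed the job in at about 20.8 s of the 51 s allowed.

**What I did:** I pushed the knob with shut fingers only. It went +x out of OFF to the cross slot's far wall (about 5 N at the stop), then +y to the end of the cross slot (about 5.4 N). From there it went +x into the green slot until it stopped (about 5.8 N). I then backed the arm well clear.

**Last checks:**
- **Knob position:** measuring the knob's white dot from both cameras puts the knob's centre at about x = 41.5, y = 47.8 mm in load bank axes. That is within the stated home range of 41 and 45 mm, each within 4 mm. The last push also ended against a firm stop.
- **Other slots:** none of the checks along the way showed the lever entering another tag's slot.
- **Other things on the bench:** in the last pictures they look unmoved.

**Where checks disagreed:**
- **Knob detector:** it put the knob at x = 40.7, y = 54 mm, but its two camera rays missed each other by 15 mm, so I relied on the dot (0.9 mm).
- **Heights:** measured heights for the load bank read about 5 mm low, and the fingertips looked about 15 mm higher in the picture than calculated. I lowered the tool to allow for this.

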